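# Pin the racking brace in its jig and clamp it to the first slip

### The arm

A 7-joint arm with a two-finger parallel gripper is mounted at the origin on the work surface. World frame = base frame: x ahead of the robot, y to its left, z up, the work surface at z = 0. Lengths are in m, angles in rad, forces in N, time in s.
With the tool pointing down it reaches from about 0.4 to 0.85 m from the base axis. Payload 4.5 kg.
Tool frame: the origin (TCP) lies midway between the tips of the shut fingers; the grasp point (between the pads) lies behind it (r.grip_point_offset is the z of the grasp point in the tool frame, in m); z points along the fingers, y is the line along which they close (so a half turn about z gives the same grasp; the last joint's range is limited). The gripper opens to 88 mm and grips with 3 to 60 N. Pads are 18 mm wide; open, the fingers measure 123 mm over their backs; the gripper's body (75 mm by 187 mm) begins 45 mm behind the grasp point.
Start: joints at [-1.066, 0.689, -0.195, 1.565, 0.157, 0.902, -0.215], TCP at [0.283, 0.557, 0.239] pointing down, gripper open.
Joint ranges: [-3.01, 3.01], [-0.46, 2.08], [-1.47, 1.51], [0.13, 2.56], [-1, 4.14], [0.04, 2.09], [-2.66, 2.66]. Speed limits (rad/s): [2.57, 2.57, 3.14, 3.14, 3.14, 3.14, 3.14].

### API

Orientations are given as a unit quaternion [x, y, z, w].
In Python, from plant import r, optics, workorder gives the robot as it stands.
- The arm moves only by the shell command python3 -m creep 'ROWS' [FORCE]. ROWS is JSON, a list of rows, each an object of numbers: "grip": the gripper command: -1 is shut, 1 is fully open, values between are in proportion; "tx", "ty", "tz": the shift along the tool's x, y, z in cm; "spin": the turn about the tool's z in degrees. In form: [{"grip": .., "tx": .., "ty": .., "tz": .., "spin": ..}, ...]. A call has 1 to 8 rows; each row shifts and turns the commanded pose from where the row before left it, along the tool's axes as they then stand; what a row does not reach is not made up. A row lasts 1/12 s, in which the tool goes at most 41.7 mm and 7.16 degrees, less where a joint would pass 70% of its speed; a pose out of reach is approached as far as the arm can. A call with a gripper value outside its range is refused whole. The fingers move at their own pace and stop on an object; FORCE is the grip in N (left out, the last holds). Time passes only in rows, so rows that do not move let the fingers close. It gives the time, the measured TCP pose, the force, the opening and the grip force at its end, in the units of the state.
- r.get_state(): the state, without advancing time (a new reading comes with each control period).
- optics.snapshot(name): name is "scene" or "top" or "wrist"; returns (picture, depth): 480x640x3 uint8, red, green, blue; 480x640 float32, m along the optical axis (not along the pixel's ray), 0 where there is no reading.
- optics.get_calibration(name): a dict with "fx", "fy", "cx", "cy" (pixels), "extrinsics" (4x4, takes a point from world to camera coordinates). Camera axes: x right, y down, z forward; pixel columns grow to the right and rows downward; lengths in m; the calibration is good to about 2 mm. A picture is of the moment at which its call begins: read the wrist's pose just before it. get_calibration takes no time and is no camera call; for the wrist camera it gives the pose at the moment of the call.
- workorder.finish_job(): hands the job in; it is judged then, once.
The state is a dict: "clock": time; "q": joint angles; "qd": joint speeds; "joint_torque": joint torques, N m; "tool_pos": TCP position; "eef_rot": TCP orientation; "contact_force": force on the tool from outside, world axes, zero at the start; "moment": the same for the moment, N m; "opening": opening from 0.0 (shut) to 1.0 (fully open); "finger_force": force on a finger pad.
Only numpy, scipy, OpenCV 4.12 (cv2) and the standard library are available. Lean on these libraries where they do the work, as an engineer would, in place of code of your own. Each camera call takes 0.05 s, during which the arm holds its last target. There are 200 camera calls.

### The job

Put the green-headed pin through the eye of the orange brace and the hole of the steel keeper plate under it, pushed fully home so that its head sits on the brace; swing the brace to bring the two holes in line. Then tighten the yellow thumb knob on the brace's pivot clockwise and stop at the first slip of its clutch (no more than a small turn after it starts to slip), and let go. Leave the red-headed pin and the other things on the bench alone.

Things in the scene. Friction and masses are not known exactly. Their poses are not given: they have to be found in the camera images.
- jig: the blue jig, fixed, base plate 200 x 250 mm; origin under its centre. On its slanted deck lies the keeper: a fixed steel plate 140 mm (up the slope) x 56 x 10 mm, upper face 18 mm above the deck, reaching under the brace's eye over its whole swing. Its one hole, 13.5 mm across, goes right through, 130 mm from the pivot. The keeper's angle varies: see joint brace.
- deck: the slanted deck of the jig, 170 x 250 mm. Origin: middle of its upper face, 78 mm above the bench. z is the deck's normal, which leans 25 degrees from vertical towards the jig's front (the robot's side); x runs up the slope, away from the robot; y to the left. Brace and knob turn about the pivot, an axis along deck z through deck (0, +65 mm).
- brace (a joint): angle of the orange brace (bar 24 x 10 mm) about the pivot, rad: 0 along deck -y, positive moves its eye up the slope (deck +x); range -0.46 to 0.12, starts at -0.42 to -0.22. It stays where left; 1 to 2 N at the eye moves it, so a pin in the eye can drag it. Eye and keeper hole meet at one value between -0.07 and 0.07, not given: find it by touch or sight.
- eye_hole (a point): centre of the mouth of the eye in the brace's free end, on its upper face, 29.5 mm above the deck. The eye is a square plate 36 x 36 x 10 mm with a through hole 14 mm across, 130 mm from the pivot. z is the deck's normal; at joint brace = q this point lies at deck (130 sin q, 65 - 130 cos q, 29.5) mm.
- pin: green-headed pin, loose, about 60 g, standing head up in the plywood stand at the start. Origin: on its axis under the head (the shoulder). z along the axis to the head: head 20 mm across from z = 0 to 34 mm; steel shank 12 mm across down to z = -18 mm, then a taper to 5 mm across at z = -26 mm. Home: shoulder on the brace, tip through the keeper, clear of the deck.
- spare: a like pin with a red head, standing in the other hole of the stand; to be left there. Same origin.
- stand: plywood block 60 x 150 x 36 mm, fixed, with two holes of diameter 15 mm, 32 mm deep, 90 mm apart along its y; either one may hold the green pin. Origin under its centre. The pins' heads rest on its top face.
- knob_base (a point): on the pivot axis, on the upper face of the knob's round black flange (diameter 38 mm), 38 mm above the deck. The yellow grip is a bar 44 mm long (along this point's x), 12 mm thick (y) and 26 mm high, standing on that face. z is the deck's normal; tighten clockwise seen from above the deck (turning about -z).
- screw (a joint): angle of the screw under the knob, rad: grows as it is tightened and stops at 0 (tight); starts between -1.1 and -0.5. Turning takes about 0.05 N m until it is tight.
- clutch (a joint): angle by which the knob has slipped on the screw, rad: 0 at the start; grows as the knob is turned clockwise after the screw is tight, when the clutch slips at a steady 0.55 N m.
- carton: cardboard carton 110 x 150 x 70 mm, bystander; origin under its centre
- carton2: cardboard carton 90 x 130 x 50 mm, bystander; origin under its centre
- can: can, diameter 52 mm, 120 mm high, bystander; origin under its centre
- cup: grey cup, diameter 70 mm, 60 mm high, bystander; origin under its centre
- driver: screwdriver lying on the bench, bystander; origin beneath it
- washer: steel ring, diameter 56 mm, 8 mm high, lying on the bench, bystander; origin under its centre

How it is judged:
On the way, in this order (a step that is already met when the one before it is completed fails the run):
1. the green pin is home: through eye and keeper, head on the brace (distance between pin and eye_hole below 0.004 m and z of pin in the frame of eye_hole below 0.003 m and angle between the z axis of pin and the z axis of deck, either way round below 0.12 rad), for 0.2 s.
2. the knob is tightened until its clutch slips (value of joint clutch above 0.03 rad and value of joint screw above -0.1 rad), for 0.1 s.
At the end, for the whole second after the job is handed in: green pin through eye and keeper: shoulder within 3 mm of the brace's face and 4 mm of the eye's centre, axis within 0.12 rad of the deck's normal, at rest; screw tight (above -0.1 rad), clutch slipped by 0.03 to 0.6 rad; red pin still in the stand (all of step 1 and all of step 2 and linear speed of pin below 0.02 m/s and value of joint clutch below 0.6 rad and horizontal distance between spare and stand below 0.06 m); the robot touches nothing.
It fails at once if the clutch is slipped on past 0.6 rad (either way) (value of joint clutch above 0.6 rad or value of joint clutch below -0.6 rad).
It fails at once if the red pin is moved more than 20 mm (distance of spare from where it was at the start of the episode above 0.02 m).
It fails at once if a bystander is shifted by more than 40 mm (distance of any of carton, carton2, can, cup, driver, washer from where it was at the start of the episode above 0.04 m).
It also fails if it takes over 56 s, if anything falls off the work surface, if the arm or the gripper's body presses on something with over 40 N, if the wrist force passes 120 N, or if a joint passes its speed limit or range.

## Working session

There is one attempt and no reset: what is moved stays moved. The work goes in short steps, Python scripts to look and compute and a shell command to move; the robot and the scene stay as the last step left them, time stands still between calls to the robot, and variables do not carry over. Pictures are saved under pics/ and viewed, at most 10 in all, crops included, and the job is handed in when it is done.

```bash
ls; mkdir -p pics; python3 - <<'E'
from plant import r,optics,workorder
import cv2,numpy as np
s=r.get_state();print(s, r.grip_point_offset)
for n in("scene","top"):
    p,d=optics.snapshot(n);np.savez('pics/'+n+'0.npz',p=p,d=d,**optics.get_calibration(n))
    cv2.imwrite('pics/%s0.png'%n,p[:,:,::-1])
    c=optics.get_calibration(n);print(n,c)
E
```

```text
pics
{'clock': 0.0, 'q': array([-1.06622211,  0.68996294, -0.1944982 ,  1.56633085,  0.1573605 ,
        0.9024998 , -0.21510888]), 'qd': array([-1.05793929e-04,  9.93430105e-04, -4.06594876e-04, -8.53323892e-04,
       -6.85932838e-05,  5.32025682e-04, -7.12237296e-04]), 'joint_torque': array([-6.88023119e-04, -5.27566159e+01, -1.26733806e+00, -1.53430706e+01,
       -5.27456333e-02,  6.58882374e-03,  1.57854743e-04]), 'tool_pos': array([0.28326868, 0.55642306, 0.23792629]), 'eef_rot': array([ 2.33171082e-01,  9.72435310e-01, -8.94723738e-04, -1.17015152e-04]), 'contact_force': array([-0.06231923,  0.35187147,  0.29383321]), 'moment': array([ 0.00582108,  0.03021491, -0.01462076]), 'finger_force': 0.0, 'opening': 1.000483031283124} -0.0187
scene {'fx': 580.0588312312312, 'fy': 580.0588312312312, 'cx': 309.86224377966755, 'cy': 236.92211119815235, 'extrinsics': array([[ 3.41381502e-01,  9.39924549e-01,  7.15713244e-04,
        -1.66255127e-01],
       [ 6.94717516e-01, -2.51809027e-01, -6.73765380e-01,
        -2.81095872e-01],
       [-6.33108398e-01,  2.30508256e-01, -7.38944991e-01,
         1.55725163e+00],
       [ 0.00000000e+00,  0.00000000e+00,  0.00000000e+00,
         1.00000000e+00]])}
top {'fx': 463.9867601516326, 'fy': 463.9867601516326, 'cx': 321.9038428518727, 'cy': 239.45692191676483, 'extrinsics': array([[-0.00688983, -0.99977776,  0.0199239 , -0.01391328],
       [-0.98530466,  0.00338688, -0.17077252,  0.51777249],
       [ 0.17066709, -0.0208077 , -0.98510902,  1.05869708],
       [ 0.        ,  0.        ,  0.        ,  1.        ]])}
```

View pics/top0.png

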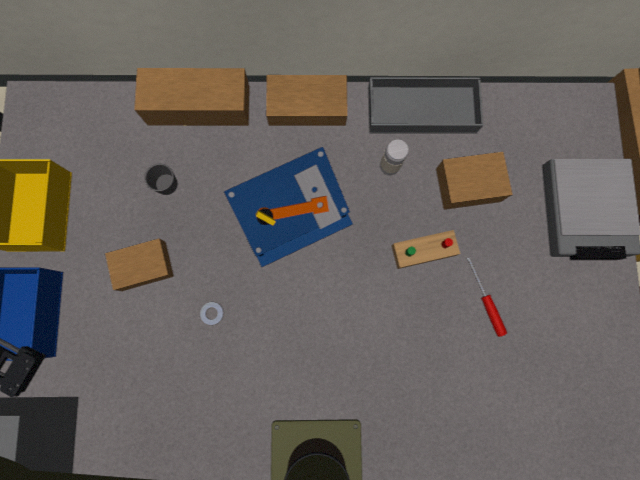

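View pics/scene0.png

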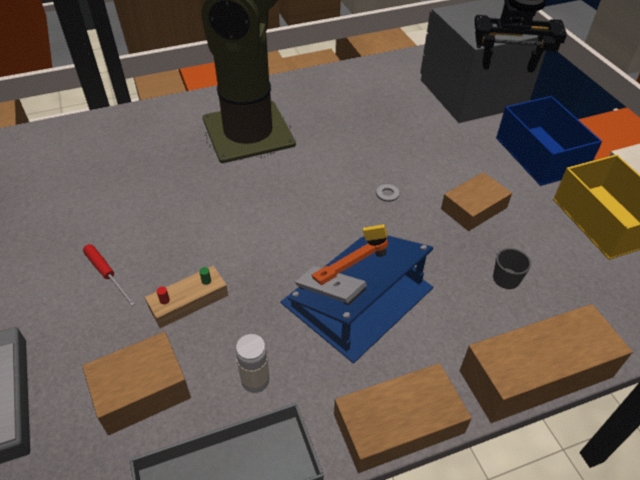

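Top view: the jig is centred near (290,207), with the knob at (265,215), the eye at (320,205) and the keeper hole at (314,190). The stand holds the green pin at (410,251) and the red one at (448,242). I'll enlarge the view for precise corners.

```bash
python3 - <<'E'
import cv2,numpy as np
p=np.load('pics/top0.npz')['p'][:,:,::-1]
a=cv2.resize(p[140:275,215:365],None,fx=4,fy=4,interpolation=cv2.INTER_CUBIC)
b=cv2.resize(p[225:275,388:463],None,fx=2.6,fy=2.6,interpolation=cv2.INTER_CUBIC)
o=np.zeros((540,800,3),np.uint8);o[:a.shape[0],:600]=a;o[:b.shape[0],602:602+b.shape[1]]=b
cv2.imwrite('pics/crop1.png',o)
E
```

```text
(no output)
```

View pics/crop1.png

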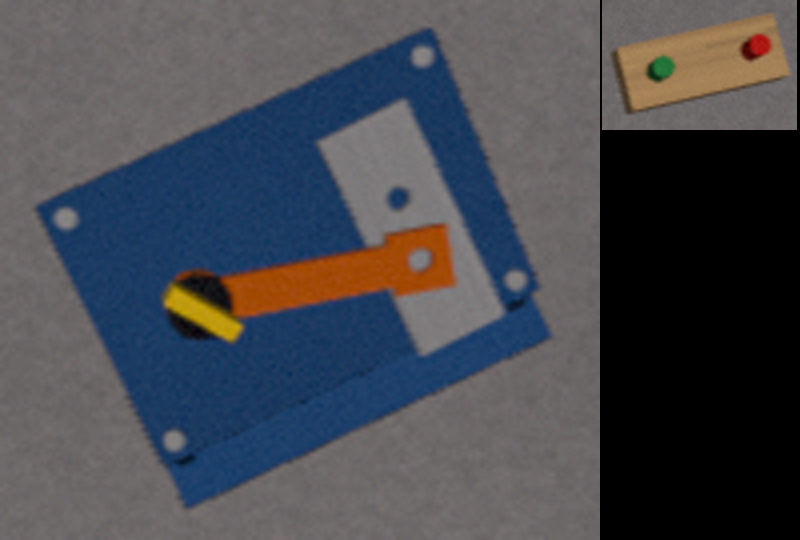

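```bash
cat > h.py <<'E'
import numpy as np
from scipy.spatial.transform import Rotation as R
from scipy.optimize import least_squares
def proj(c,P):
    P=np.atleast_2d(P);E=c['extrinsics'];Q=P@E[:3,:3].T+E[:3,3]
    return np.c_[c['fx']*Q[:,0]/Q[:,2]+c['cx'],c['fy']*Q[:,1]/Q[:,2]+c['cy']]
def onz(c,uv,z):
    E=c['extrinsics'];d=E[:3,:3].T@np.array([(uv[0]-c['cx'])/c['fx'],(uv[1]-c['cy'])/c['fy'],1])
    o=-E[:3,:3].T@E[:3,3];return o+d*(z-o[2])/d[2]
def Rd(yaw): return (R.from_euler('z',yaw)*R.from_euler('y',-25,degrees=True)).as_matrix()
def deck(x,y,yaw,P): return np.atleast_2d(P)@Rd(yaw).T+[x,y,.078]
def eye(q,z=.0295): return [.13*np.sin(q),.065-.13*np.cos(q),z]
E
python3 - <<'E'
from h import *
c=np.load('pics/top0.npz');d=c['d']
full=lambda u,v,f=4,ox=215,oy=140:((u+.5)/f-.5+ox,(v+.5)/f-.5+oy)
uv=np.array([full(*a) for a in [(37,207),(433,28),(537,288),(199,305),(420,260),(398,198)]])
def mdl(p):
    P=[[.085,.125,0],[.085,-.125,0],[-.085,-.125,0],[0,.065,.038],eye(p[3]),eye(p[4],.018)]
    return proj(c,deck(*p[:3],P))
best=least_squares(lambda p:(mdl(p)-uv).ravel(),[.62,.06,-.4 if 0 else .4,-.3,0])
print(best.x,np.round(mdl(best.x)-uv,2))
# depth check
x,y,yaw,q,k=best.x
for n,P in [('deck',[0,0,0]),('deck2',[.05,.03,0]),('keeper',[.06,-.06,.018]),('brace',[.05*np.sin(q),.065-.05*np.cos(q),.0295])]:
    W=deck(x,y,yaw,P)[0];u,v=proj(c,W)[0];zc=(c['extrinsics'][:3,:3]@W+c['extrinsics'][:3,3])[2]
    m=d[int(v)-1:int(v)+3,int(u)-1:int(u)+3];print(n,zc,np.median(m))
print('eye',deck(x,y,yaw,eye(q)),'khole',deck(x,y,yaw,eye(k)),'knob',deck(x,y,yaw,[0,.065,.038]))
a=onz(c,full(662-602,68,2.6,388,225),.07);b=onz(c,full(757-602,46,2.6,388,225),.07)
print('green',a,'red',b,np.linalg.norm(a-b),np.degrees(np.arctan2(*(a-b)[1::-1])))
# knob bar ends on deck z .064
for s in [(166,297),(240,331)]:
    pass
def bar(p):
    P=[[t*np.cos(p[0]),.065+t*np.sin(p[0]),.064] for t in(.022,-.022)]
    return proj(c,deck(x,y,yaw,P))
print('bar px for a list',[(a,((bar([np.radians(a)])-[215,140]+.5)*4-.5).round().tolist()) for a in range(60,121,10)])
E
```

```text
[ 0.60127996  0.06152118  0.44119065 -0.23813116  0.04189809] [[-0.88 -0.4 ]
 [-0.11 -0.54]
 [ 0.93  0.42]
 [ 0.06  0.48]
 [ 0.1  -0.02]
 [-0.03  0.01]]
deck 1.0831971588580174 1.0831319
deck2 1.0662207639713526 1.0669478
keeper 1.0544510098899182 1.0727997
brace 1.0568968428735184 1.0572604
eye [[ 0.59106515 -0.01112886  0.09177636]] khole [[ 6.22176318e-01 -3.67900028e-04  1.07037303e-01]] knob [[0.55900219 0.11343937 0.1124397 ]]
green [ 0.48576105 -0.22223916  0.07      ] red [ 0.50536988 -0.30861736  0.07      ] 0.08857595981709022 102.7900249384766
bar px for a list [(60, [[163.0, 312.0], [243.0, 318.0]]), (70, [[163.0, 319.0], [243.0, 312.0]]), (80, [[164.0, 326.0], [242.0, 305.0]]), (90, [[166.0, 332.0], [240.0, 298.0]]), (100, [[170.0, 338.0], [236.0, 292.0]]), (110, [[174.0, 343.0], [232.0, 287.0]]), (120, [[180.0, 348.0], [227.0, 283.0]])]
```

```bash
S='{"grip":0.3,"tx":0,"ty":0,"tz":0,"spin":-6.5}'; python3 -m creep '[{"grip":0.3,"tx":0,"ty":0,"tz":0,"spin":-6.5},{"grip":0.3,"tx":0,"ty":0,"tz":0,"spin":-6.5},{"grip":0.3,"tx":0,"ty":0,"tz":0,"spin":-6.5},{"grip":0.3,"tx":0,"ty":0,"tz":0,"spin":-6.5},{"grip":0.3,"tx":0,"ty":0,"tz":0,"spin":-6.5},{"grip":0.3,"tx":0,"ty":0,"tz":0,"spin":-6.5},{"grip":0.3,"tx":0,"ty":0,"tz":0,"spin":-6.5},{"grip":0.3,"tx":0,"ty":0,"tz":0,"spin":-6.5}]' 20
python3 -m creep '[{"grip":0.3,"tx":0.75,"ty":-3.9,"tz":0,"spin":0},{"grip":0.3,"tx":0.75,"ty":-3.9,"tz":0,"spin":0},{"grip":0.3,"tx":0.75,"ty":-3.9,"tz":0,"spin":0},{"grip":0.3,"tx":0.75,"ty":-3.9,"tz":0,"spin":0},{"grip":0.3,"tx":0.75,"ty":-3.9,"tz":0,"spin":0},{"grip":0.3,"tx":0.75,"ty":-3.9,"tz":0,"spin":0},{"grip":0.3,"tx":0.75,"ty":-3.9,"tz":0,"spin":0},{"grip":0.3,"tx":0.75,"ty":-3.9,"tz":0,"spin":0}]'
python3 -m creep '[{"grip":0.3,"tx":0.75,"ty":-3.9,"tz":0,"spin":0},{"grip":0.3,"tx":0.75,"ty":-3.9,"tz":0,"spin":0},{"grip":0.3,"tx":0.75,"ty":-3.9,"tz":0,"spin":0},{"grip":0.3,"tx":0.75,"ty":-3.9,"tz":0,"spin":0},{"grip":0.3,"tx":0.75,"ty":-3.9,"tz":0,"spin":0},{"grip":0.3,"tx":0.75,"ty":-3.9,"tz":0,"spin":0},{"grip":0.3,"tx":0.75,"ty":-3.9,"tz":0,"spin":0},{"grip":0.3,"tx":0.75,"ty":-3.9,"tz":0,"spin":0}]'
cat >> h.py <<'E'
def to(target, s):
    "tool-frame shift in cm to reach target TCP; yaw of tool y"
    M=R.from_quat(s['eef_rot']).as_matrix()
    return np.round(M.T@(np.array(target)-s['tool_pos'])*100,2), np.degrees(np.arctan2(M[1,1],M[0,1])),np.round(M[:,2],3)
E
python3 - <<'E'
from plant import r
from h import *
s=r.get_state();print(s['tool_pos'],s['q'],to([.4858,-.2222,.15],s))
E
```

```text
clock: 0.77
tool_pos: [0.2835, 0.5566, 0.2383]
eef_rot: [-0.219, 0.976, -0.0, -0.0]
contact_force: [-0.1, -0.1, 0.1]
opening: 0.649
finger_force: 0.0
clock: 1.43
tool_pos: [0.3611, 0.2469, 0.2386]
eef_rot: [-0.217, 0.976, -0.0, -0.0]
contact_force: [1.1, -0.5, -0.7]
opening: 0.647
finger_force: 0.0
clock: 2.1
tool_pos: [0.4386, -0.0613, 0.2386]
eef_rot: [-0.217, 0.976, 0.0, -0.0]
contact_force: [0.9, -0.4, 0.2]
opening: 0.65
finger_force: 0.0
[ 0.43862314 -0.06128664  0.23863113] [ 0.39691441  0.4977697  -0.54099371  2.07859423  0.40780471  0.66853283
  1.59168895] (array([  2.53, -16.58,   8.86]), np.float64(115.0160288824436), array([-0.,  0., -1.]))
```

```bash
python3 -m creep '[{"grip":0.3,"tx":0.6,"ty":-4.0,"tz":0.5,"spin":0},{"grip":0.3,"tx":0.6,"ty":-4.0,"tz":0.5,"spin":0},{"grip":0.3,"tx":0.6,"ty":-4.0,"tz":0.5,"spin":0},{"grip":0.3,"tx":0.7,"ty":-4.0,"tz":0.5,"spin":0},{"grip":0.3,"tx":0,"ty":-0.5,"tz":2,"spin":0},{"grip":0.3,"tx":0,"ty":0,"tz":2,"spin":0},{"grip":0.3,"tx":0,"ty":0,"tz":1,"spin":0},{"grip":0.3,"tx":0,"ty":0,"tz":0,"spin":0}]'
python3 - <<'E'
from plant import r,optics
from h import *
import cv2
s=r.get_state();print(s['tool_pos'],to([.4858,-.2222,.15],s))
c=optics.get_calibration('wrist');p,d=optics.snapshot('wrist');np.savez('pics/w1.npz',p=p,d=d,**c);cv2.imwrite('pics/w1.png',p[:,:,::-1])
E
```

```text
clock: 2.77
tool_pos: [0.4841, -0.2186, 0.1665]
eef_rot: [-0.217, 0.976, 0.001, -0.002]
contact_force: [-0.6, -0.2, 0.6]
opening: 0.649
finger_force: 0.0
[ 0.48411818 -0.2185931   0.16653283] (array([-0.01, -0.4 ,  1.65]), np.float64(115.05272016592188), array([-0.005,  0.002, -1.   ]))
```

View pics/w1.png

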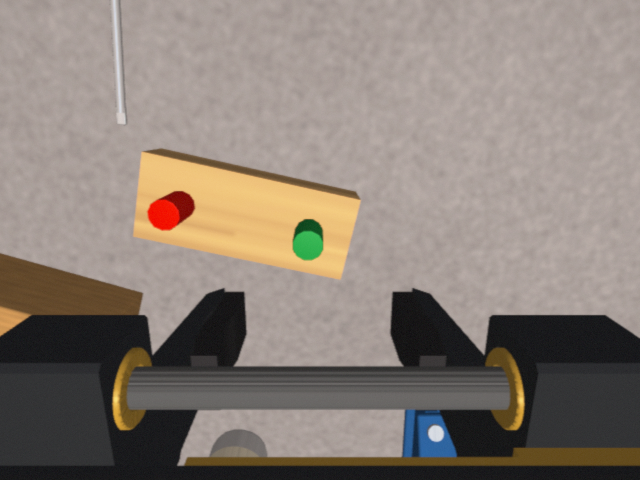

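The wrist view shows the green head top at (308,246) and the red at (164,215).

```bash
python3 - <<'E'
from plant import r
from h import *
c=np.load('pics/w1.npz');g=onz(c,(308,246),.07);b=onz(c,(164,215),.07);print(g,b,np.linalg.norm(g-b))
s=r.get_state();print(to([g[0],g[1],.043],s))
E
```

```text
[ 0.48815653 -0.22314625  0.07      ] [ 0.5071773  -0.31050686  0.07      ] 0.08940730377617828
(array([-0.1 , -0.59, 12.49]), np.float64(115.0986302694502), array([-0.003,  0.001, -1.   ]))
```

```bash
python3 -m creep '[{"grip":0.3,"tx":-0.1,"ty":-0.55,"tz":2,"spin":0},{"grip":0.3,"tx":0,"ty":0,"tz":2.5,"spin":0},{"grip":0.3,"tx":0,"ty":0,"tz":2.5,"spin":0},{"grip":0.3,"tx":0,"ty":0,"tz":2.5,"spin":0},{"grip":0.3,"tx":0,"ty":0,"tz":2,"spin":0},{"grip":0.3,"tx":0,"ty":0,"tz":0.9,"spin":0},{"grip":0.3,"tx":0,"ty":0,"tz":0,"spin":0}]' 20
python3 -m creep '[{"grip":-1,"tx":0,"ty":0,"tz":0,"spin":0},{"grip":-1,"tx":0,"ty":0,"tz":0,"spin":0},{"grip":-1,"tx":0,"ty":0,"tz":0,"spin":0},{"grip":-1,"tx":0,"ty":0,"tz":0,"spin":0},{"grip":-1,"tx":0,"ty":0,"tz":0,"spin":0},{"grip":-1,"tx":0,"ty":0,"tz":0,"spin":0}]' 20
```

```text
clock: 3.4
tool_pos: [0.4889, -0.2229, 0.044]
eef_rot: [-0.217, 0.976, 0.0, -0.001]
contact_force: [-0.9, -0.1, -0.2]
opening: 0.647
finger_force: 0.0
clock: 3.9
tool_pos: [0.4893, -0.2239, 0.0452]
eef_rot: [-0.217, 0.976, -0.0, 0.0]
contact_force: [-0.2, 0.1, 2.5]
opening: 0.219
finger_force: 15.7
```

```bash
python3 -m creep '[{"grip":-1,"tx":0,"ty":0,"tz":-0.6,"spin":0},{"grip":-1,"tx":0,"ty":0,"tz":-0.6,"spin":0},{"grip":-1,"tx":0,"ty":0,"tz":-0.6,"spin":0},{"grip":-1,"tx":0,"ty":0,"tz":0,"spin":0},{"grip":-1,"tx":0.4,"ty":0,"tz":0,"spin":0},{"grip":-1,"tx":0.4,"ty":0,"tz":0.05,"spin":0},{"grip":-1,"tx":0.4,"ty":0,"tz":0.05,"spin":0},{"grip":-1,"tx":0,"ty":0,"tz":0,"spin":0}]'
python3 -m creep '[{"grip":-1,"tx":0.4,"ty":0,"tz":0.1,"spin":0},{"grip":-1,"tx":0.4,"ty":0,"tz":0.1,"spin":0},{"grip":-1,"tx":0.4,"ty":0,"tz":0.15,"spin":0},{"grip":-1,"tx":0,"ty":0,"tz":0,"spin":0}]'
python3 - <<'E'
from plant import r,optics
from h import *
import cv2
s=r.get_state();print(s['tool_pos'])
p,d=optics.snapshot('scene')
p=cv2.resize(p[215:335,110:260,::-1],None,fx=4,fy=4,interpolation=cv2.INTER_CUBIC)
w,_=optics.snapshot('wrist')
o=np.zeros((480,800,3),np.uint8);o[:,:600]=p;o[:240,600:]=w[0:480:2,120:520:2,::-1]
cv2.imwrite('pics/s2.png',o)
E
```

```text
clock: 4.57
tool_pos: [0.4789, -0.2287, 0.062]
eef_rot: [-0.217, 0.976, -0.0, 0.001]
contact_force: [3.5, 2.4, 2.2]
opening: 0.218
finger_force: 20.0
clock: 4.9
tool_pos: [0.4661, -0.2345, 0.0577]
eef_rot: [-0.216, 0.976, 0.0, -0.001]
contact_force: [1.3, 1.3, 2.1]
opening: 0.219
finger_force: 20.0
[ 0.46606408 -0.234512    0.05772319]
```

View pics/s2.png

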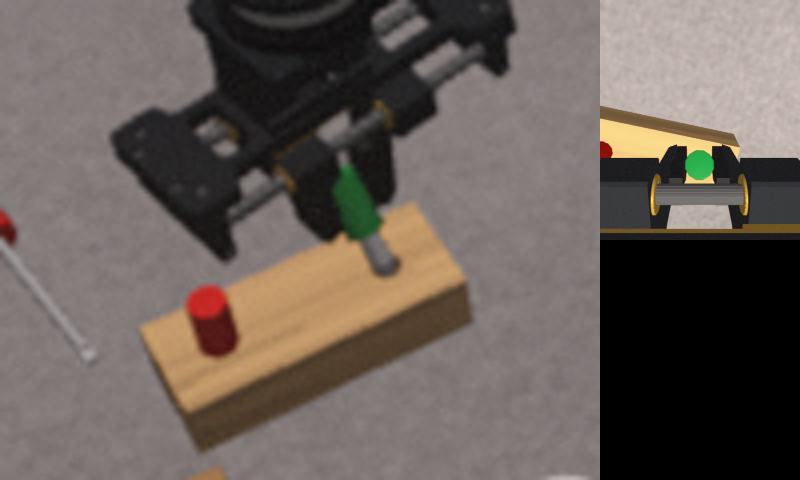

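The pin now leans towards the robot by about 25° and is still caught in the hole. I'll lift it out along its axis and move to the jig.

```bash
python3 -m creep '[{"grip":-1,"tx":0.4,"ty":0,"tz":-0.9,"spin":0},{"grip":-1,"tx":0.4,"ty":0,"tz":-0.9,"spin":0},{"grip":-1,"tx":0,"ty":0,"tz":-3,"spin":0},{"grip":-1,"tx":0,"ty":0,"tz":-3,"spin":0},{"grip":-1,"tx":0,"ty":0,"tz":-3,"spin":0},{"grip":-1,"tx":0,"ty":0,"tz":-3,"spin":0}]' 30
python3 -m creep '[{"grip":-1,"tx":-2.6,"ty":2.5,"tz":0,"spin":0},{"grip":-1,"tx":-2.6,"ty":2.5,"tz":0,"spin":0},{"grip":-1,"tx":-2.6,"ty":2.5,"tz":0,"spin":0},{"grip":-1,"tx":-2.6,"ty":2.5,"tz":0,"spin":0},{"grip":-1,"tx":-2.6,"ty":2.5,"tz":0,"spin":0},{"grip":-1,"tx":-2.6,"ty":2.5,"tz":0,"spin":0},{"grip":-1,"tx":0,"ty":0,"tz":0,"spin":0},{"grip":-1,"tx":0,"ty":0,"tz":0,"spin":0}]'
python3 - <<'E'
from plant import r,optics
from h import *
import cv2
s=r.get_state();print(s['tool_pos'],s['q'][6],to([0,0,0],s)[1])
c=optics.get_calibration('wrist');w,d=optics.snapshot('wrist');np.savez('pics/w3.npz',p=w,d=d,**c)
c2=optics.get_calibration('scene');p,d=optics.snapshot('scene');np.savez('pics/s3.npz',p=p,d=d,**c2)
u,v=proj(c2,s['tool_pos'])[0].astype(int);print(u,v)
a=cv2.resize(p[v-30:v+45,u-40:u+40,::-1],(320,300),interpolation=cv2.INTER_CUBIC)
o=np.zeros((480,800,3),np.uint8);o[:300,:320]=a;o[:,320:]=w[:,80:560,::-1]
cv2.imwrite('pics/w3.png',o)
E
```

```text
clock: 5.5
tool_pos: [0.4574, -0.238, 0.1978]
eef_rot: [-0.216, 0.976, 0.0, -0.002]
contact_force: [-0.1, -0.6, -0.5]
opening: 0.217
finger_force: 30.0
clock: 6.17
tool_pos: [0.5371, -0.0338, 0.1966]
eef_rot: [-0.219, 0.976, 0.0, -0.001]
contact_force: [0.3, -0.6, -0.2]
opening: 0.216
finger_force: 30.0
[ 0.53712264 -0.03378028  0.19662182] 1.5370997054815272 115.26250464494483
301 219
```

View pics/w3.png

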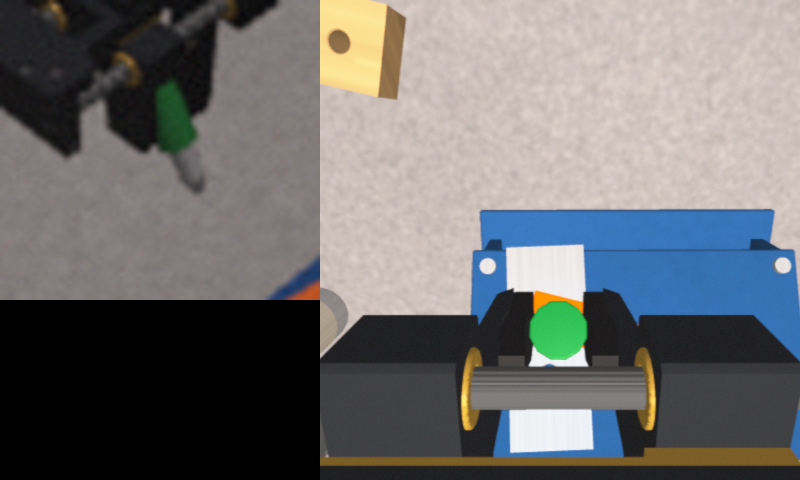

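```bash
python3 - <<'E'
from h import *
w=np.load('pics/w3.npz');t=np.load('pics/top0.npz');s=np.load('pics/s3.npz')
fit=[0.60127996,0.06152118,0.44119065]
P=[[-.085,-.125,0],[-.085,.125,0]]
print('w corners',proj(w,deck(*fit,P)),'obs (232,250),(555,250)')
full=lambda u,v:((u+.5)/4-.5+215,(v+.5)/4-.5+140)
uv=np.array([full(*a) for a in [(37,207),(433,28),(537,288),(199,305),(420,260),(398,198)]])
def res(p):
    P=[[.085,.125,0],[.085,-.125,0],[-.085,-.125,0],[0,.065,.038],eye(p[3]),eye(p[4],.018)]
    a=(proj(t,deck(*p[:3],P)+[p[5],p[6],0])-uv)*2.2   # mm-ish
    b=(proj(w,deck(*p[:3],[[-.085,-.125,0],[-.085,.125,0]])+[p[7],p[8],0])-[[232,250],[555,250]])*.8
    return np.r_[a.ravel(),b.ravel(),p[5:9]/.002]
f=least_squares(res,fit+[-.24,.04,0,0,0,0]);p=f.x;print(p.round(4),f.fun.round(1))
print('eye',deck(*p[:3],eye(p[3])),'khole',deck(*p[:3],eye(p[4])))
# pin tilt
tcp=np.array([.53712,-.03378,.19662]);g=tcp+[0,0,.0187]
a=np.radians(115.26-90)
def pin(th,h,off):
    n=np.array([-np.cos(a)*np.sin(th),-np.sin(a)*np.sin(th),np.cos(th)]);o=g-h*n+[0,0,0]
    return np.array([o-.026*n,o,o+.034*n]),n
obs=np.array([[310.5,236.2],[305.2,226.0]])
f=least_squares(lambda x:np.r_[(proj(s,pin(x[0],x[1],0)[0][:2]+[x[2],x[3],0])-obs).ravel(),x[2:]/.002,(x[1]-.028)/.003],[.4,.028,0,0]);print(np.degrees(f.x[0]),f.x[1:],f.fun)
E
```

```text
w corners [[231.91064428 248.56083492]
 [556.02237315 248.36820934]] obs (232,250),(555,250)
[ 6.019e-01  6.170e-02  4.409e-01 -2.383e-01  4.170e-02 -6.000e-04
 -1.000e-04  6.000e-04  1.000e-04] [-1.9 -1.  -0.2 -1.2  2.   0.9  0.1  1.   0.2 -0.  -0.1  0.  -0.3  0.
  0.3 -0.1 -0.3 -0.1  0.3  0.1]
eye [[ 0.5916522  -0.01100147  0.09176522]] khole [[ 6.22768096e-01 -2.55517219e-04  1.07025574e-01]]
23.631098974281148 [ 0.02786397 -0.00013276 -0.00055551] [-0.51143103  0.73466543  0.76562664 -0.7757567  -0.06638052 -0.27775651
 -0.04534417]
```

```bash
python3 -m creep '[{"grip":-1,"tx":-0.8,"ty":-0.1,"tz":1.6,"spin":0},{"grip":-1,"tx":-0.8,"ty":-0.1,"tz":1.65,"spin":0},{"grip":-1,"tx":-0.8,"ty":-0.1,"tz":1.65,"spin":0},{"grip":-1,"tx":-0.8,"ty":0,"tz":1.65,"spin":0},{"grip":-1,"tx":0,"ty":0,"tz":0,"spin":0},{"grip":-1,"tx":0,"ty":0,"tz":0,"spin":0}]'
python3 - <<'E'
from plant import r,optics
from h import *
import cv2
s=r.get_state();print(s['tool_pos'],to([.5673,-.0225,.1311],s))
c2=optics.get_calibration('scene');p,d=optics.snapshot('scene');np.savez('pics/s4.npz',p=p,d=d,**c2)
cv2.imwrite('pics/s4.png',cv2.resize(p[200:320,270:430,::-1],(800,600),interpolation=cv2.INTER_CUBIC))
E
```

```text
clock: 6.77
tool_pos: [0.5669, -0.0267, 0.1302]
eef_rot: [-0.216, 0.976, -0.0, -0.002]
contact_force: [-0.6, 0.1, -0.7]
opening: 0.215
finger_force: 30.0
[ 0.56685246 -0.02669675  0.1301765 ] (array([-0.22,  0.36, -0.09]), np.float64(114.89587590531275), array([-0.003, -0.001, -1.   ]))
```

View pics/s4.png

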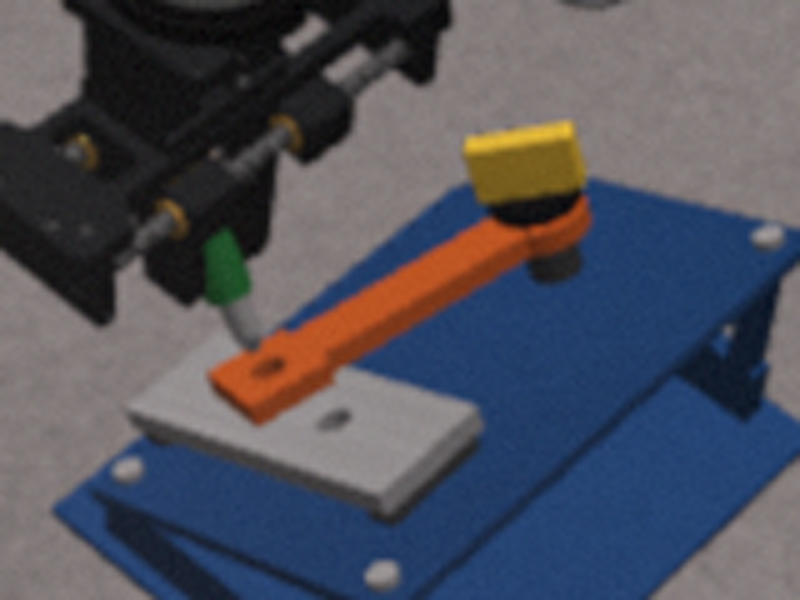

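Pin tip at (255,345) is close to the eye hole at (268,368), and the keeper hole is at (335,420). I'll check the model against these, then insert.

```bash
python3 -m creep '[{"grip":-1,"tx":-0.2,"ty":0.35,"tz":-0.1,"spin":0},{"grip":-1,"tx":0,"ty":0,"tz":0,"spin":0},{"grip":-1,"tx":0,"ty":0,"tz":0,"spin":0}]'
python3 - <<'E'
from plant import r,optics
from h import *
s=np.load('pics/s4.npz');f=(.6019,.0617,.441)
g=lambda P:(proj(s,deck(*f,P))-[270,200]+.5)*5-.5
print(g(eye(-.2383)),g(eye(.0417,.018)))
T=np.array([.56685,-.0267,.13018+.0187])
n=Rd(.441)[:,2]
print('tip',(proj(s,T-.054*n)-[270,200]+.5)*5)
st=r.get_state();print(to([.5673,-.0225,.1311],st)[0])
E
```

```text
clock: 7.07
tool_pos: [0.5688, -0.0205, 0.1328]
eef_rot: [-0.217, 0.976, -0.0, 0.001]
contact_force: [-0.0, -0.1, -0.1]
opening: 0.219
finger_force: 30.0
[[267.78854156 371.37785341]] [[333.5736746  423.70405387]]
tip [[250.08333145 354.64451127]]
[ 0.22 -0.12  0.17]
```

```bash
python3 -m creep '[{"grip":-1,"tx":0.05,"ty":-0.05,"tz":0.1,"spin":0},{"grip":-1,"tx":-0.17,"ty":0,"tz":0.36,"spin":0},{"grip":-1,"tx":-0.17,"ty":0,"tz":0.36,"spin":0},{"grip":-1,"tx":-0.17,"ty":0,"tz":0.36,"spin":0},{"grip":-1,"tx":0,"ty":0,"tz":0,"spin":0}]'
python3 -m creep '[{"grip":-1,"tx":-0.08,"ty":0,"tz":0.18,"spin":0},{"grip":-1,"tx":-0.08,"ty":0,"tz":0.18,"spin":0},{"grip":-1,"tx":0,"ty":0,"tz":0,"spin":0}]'
python3 - <<'E'
from plant import r,optics
from h import *
import cv2
f=(.6019,.0617,.441);s=r.get_state();T=s['tool_pos']+[0,0,.0187];R_=Rd(.441)
print('tip rel eye, deck mm',R_.T@(T-.054*R_[:,2]-deck(*f,eye(-.2383))[0])*1000)
p,d=optics.snapshot('scene')
cv2.imwrite('pics/s5.png',cv2.resize(p[230:310,290:390,::-1],(750,600),interpolation=cv2.INTER_CUBIC))
E
```

```text
clock: 7.48
tool_pos: [0.5723, -0.0194, 0.1192]
eef_rot: [-0.217, 0.976, -0.0, -0.001]
contact_force: [-1.4, -0.5, -1.0]
opening: 0.217
finger_force: 30.0
clock: 7.73
tool_pos: [0.5739, -0.0189, 0.1155]
eef_rot: [-0.217, 0.976, -0.0, -0.001]
contact_force: [-0.8, -0.3, -1.4]
opening: 0.217
finger_force: 30.0
tip rel eye, deck mm [ 0.38196546  0.41301536 -7.32198012]
```

View pics/s5.png

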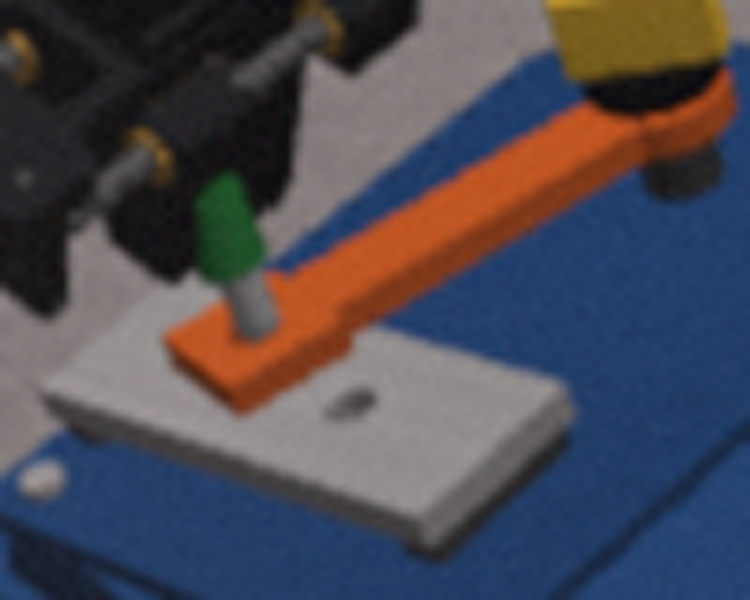

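```bash
python3 -m creep '[{"grip":-1,"tx":-0.54,"ty":-0.13,"tz":-0.25,"spin":0},{"grip":-1,"tx":-0.54,"ty":-0.1,"tz":-0.25,"spin":0},{"grip":-1,"tx":-0.54,"ty":-0.07,"tz":-0.25,"spin":0},{"grip":-1,"tx":0,"ty":0,"tz":0,"spin":0}]'
python3 -m creep '[{"grip":-1,"tx":-0.54,"ty":-0.05,"tz":-0.25,"spin":0},{"grip":-1,"tx":-0.54,"ty":-0.02,"tz":-0.25,"spin":0},{"grip":-1,"tx":-0.54,"ty":0.01,"tz":-0.25,"spin":0},{"grip":-1,"tx":0,"ty":0,"tz":0,"spin":0},{"grip":-1,"tx":0,"ty":0,"tz":0,"spin":0}]'
cat > chk.py <<'E'
from plant import r,optics
from h import *
import cv2,sys
f=(.6019,.0617,.441);s=r.get_state();T=s['tool_pos']+[0,0,.0187];R_=Rd(.441)
print('tip rel khole mouth, deck mm',R_.T@(T-.054*R_[:,2]-deck(*f,eye(.0417))[0])*1000,'F deck',R_.T@s['contact_force'])
if len(sys.argv)>1:
    p,d=optics.snapshot('scene')
    cv2.imwrite('pics/%s.png'%sys.argv[1],cv2.resize(p[230:310,290:390,::-1],(750,600),interpolation=cv2.INTER_CUBIC))
E
python3 chk.py s6
```

```text
clock: 8.12
tool_pos: [0.5927, -0.0133, 0.1248]
eef_rot: [-0.217, 0.976, 0.0, 0.002]
contact_force: [-0.8, -1.1, 0.9]
opening: 0.216
finger_force: 30.0
clock: 8.53
tool_pos: [0.6065, -0.0073, 0.1317]
eef_rot: [-0.217, 0.976, 0.0, 0.001]
contact_force: [-0.4, 0.2, -0.8]
opening: 0.221
finger_force: 30.0
tip rel khole mouth, deck mm [ 2.26913624  0.53802593 -7.15652699] F deck [-0.56012786  0.32099856 -0.60310662]
```

View pics/s6.png

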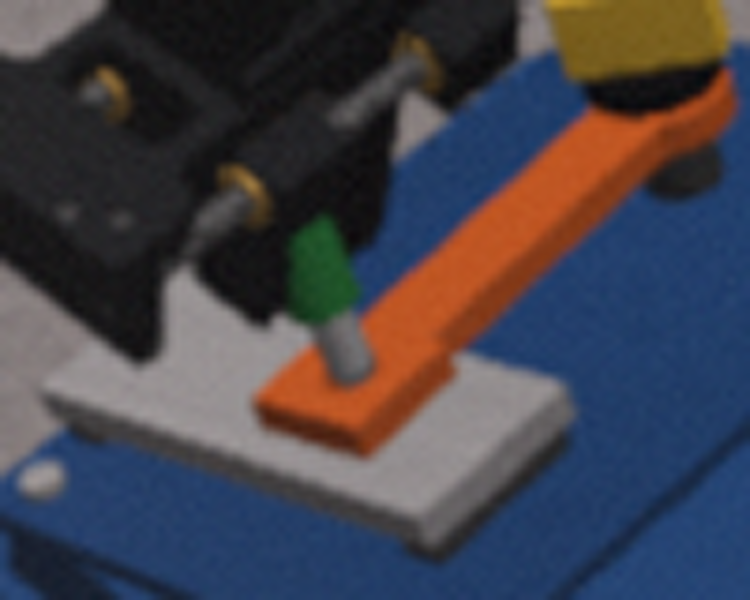

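The eye has followed the pin up and now covers the keeper hole. Pressing in along the deck normal.

```bash
python3 -m creep '[{"grip":-1,"tx":-0.08,"ty":0,"tz":0.18,"spin":0},{"grip":-1,"tx":-0.08,"ty":0,"tz":0.18,"spin":0},{"grip":-1,"tx":-0.04,"ty":0,"tz":0.09,"spin":0},{"grip":-1,"tx":0,"ty":0,"tz":0,"spin":0}]'; python3 chk.py
python3 -m creep '[{"grip":-1,"tx":-0.08,"ty":0,"tz":0.18,"spin":0},{"grip":-1,"tx":0,"ty":0,"tz":0,"spin":0}]'; python3 chk.py
```

```text
clock: 8.92
tool_pos: [0.607, -0.0071, 0.1264]
eef_rot: [-0.217, 0.976, 0.0, -0.0]
contact_force: [-0.5, 0.0, -0.5]
opening: 0.214
finger_force: 30.0
tip rel khole mouth, deck mm [  0.55807541   0.47034866 -12.21028716] F deck [-0.60044394  0.24108727 -0.26546832]
clock: 9.08
tool_pos: [0.6076, -0.007, 0.125]
eef_rot: [-0.217, 0.976, -0.0, -0.0]
contact_force: [-1.6, -1.5, 2.5]
opening: 0.222
finger_force: 30.0
tip rel khole mouth, deck mm [  0.49680297   0.33029908 -13.73721308] F deck [-0.77799309 -0.6574555   3.17563384]
```

```bash
python3 -m creep '[{"grip":-1,"tx":-0.08,"ty":0,"tz":0.18,"spin":0},{"grip":-1,"tx":0,"ty":0,"tz":0,"spin":0}]'; python3 chk.py
python3 -m creep '[{"grip":-1,"tx":-0.08,"ty":0,"tz":0.18,"spin":0},{"grip":-1,"tx":-0.08,"ty":0,"tz":0.18,"spin":0},{"grip":-1,"tx":0,"ty":0,"tz":0,"spin":0}]'; python3 chk.py
```

```text
clock: 9.25
tool_pos: [0.6081, -0.0069, 0.1229]
eef_rot: [-0.217, 0.976, -0.0, -0.001]
contact_force: [-1.1, -0.1, -1.4]
opening: 0.218
finger_force: 30.0
tip rel khole mouth, deck mm [ -0.02092895   0.26504262 -15.8510055 ] F deck [-1.52112536  0.35347061 -0.83193028]
clock: 9.5
tool_pos: [0.6089, -0.0067, 0.1188]
eef_rot: [-0.216, 0.976, -0.0, -0.001]
contact_force: [-3.7, -2.7, 0.6]
opening: 0.215
finger_force: 30.0
tip rel khole mouth, deck mm [ -0.97990473   0.060472   -19.9102606 ] F deck [-3.81719018 -0.91041603  2.4286711 ]
```

```bash
python3 -m creep '[{"grip":-1,"tx":-0.08,"ty":0,"tz":0.18,"spin":0},{"grip":-1,"tx":-0.08,"ty":0,"tz":0.18,"spin":0},{"grip":-1,"tx":0,"ty":0,"tz":0,"spin":0}]'; python3 chk.py
python3 -m creep '[{"grip":-1,"tx":-0.08,"ty":0,"tz":0.18,"spin":0},{"grip":-1,"tx":0,"ty":0,"tz":0,"spin":0}]'; python3 chk.py s7
```

```text
clock: 9.75
tool_pos: [0.6102, -0.0061, 0.115]
eef_rot: [-0.216, 0.976, -0.0, -0.002]
contact_force: [-2.8, -2.8, -2.7]
opening: 0.217
finger_force: 30.0
tip rel khole mouth, deck mm [ -1.33773705   0.05654785 -23.94084229] F deck [-4.49280106 -1.32716253 -0.92163323]
clock: 9.92
tool_pos: [0.6109, -0.0057, 0.1133]
eef_rot: [-0.216, 0.976, -0.0, -0.002]
contact_force: [-3.6, -3.6, -2.3]
opening: 0.217
finger_force: 30.0
tip rel khole mouth, deck mm [ -1.31486999   0.06859618 -25.84250859] F deck [-5.33349432 -1.70850722 -0.02889353]
```

View pics/s7.png

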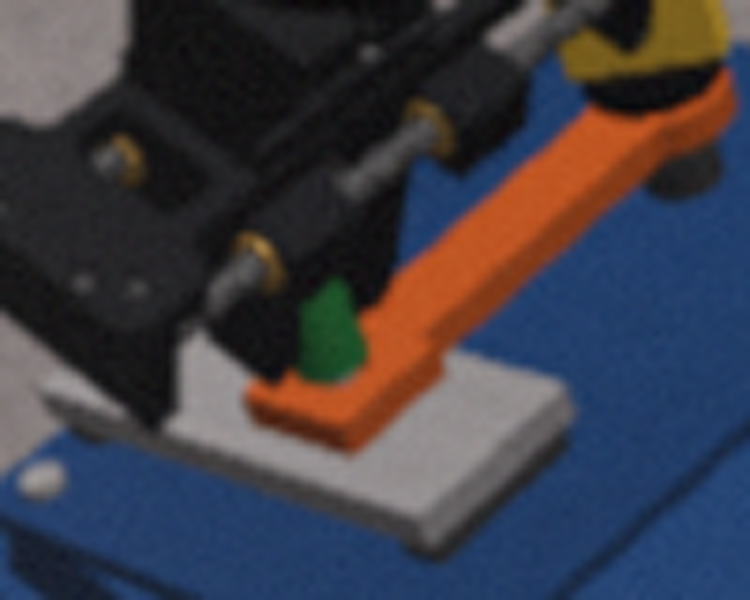

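Almost home, with a sliver of shank at (345,378). I'll press a bit further.

```bash
python3 -m creep '[{"grip":-1,"tx":0.02,"ty":0,"tz":0.14,"spin":0},{"grip":-1,"tx":0,"ty":0,"tz":0,"spin":0}]'; python3 chk.py
python3 -m creep '[{"grip":-1,"tx":-0.04,"ty":0,"tz":0.1,"spin":0},{"grip":-1,"tx":0,"ty":0,"tz":0,"spin":0}]'; python3 chk.py
python3 -m creep '[{"grip":-1,"tx":-0.04,"ty":0,"tz":0.1,"spin":0},{"grip":-1,"tx":0,"ty":0,"tz":0,"spin":0}]'; python3 chk.py
```

```text
clock: 10.13
tool_pos: [0.6111, -0.0057, 0.1127]
eef_rot: [-0.216, 0.976, -0.0, -0.001]
contact_force: [-4.3, -3.9, 1.5]
opening: 0.215
finger_force: 30.0
tip rel khole mouth, deck mm [ -1.3625224    0.05143878 -26.43940814] F deck [-4.44613677 -1.70071503  3.69282573]
clock: 10.3
tool_pos: [0.6112, -0.0056, 0.1125]
eef_rot: [-0.216, 0.976, -0.001, -0.001]
contact_force: [-7.6, -4.9, 9.1]
opening: 0.217
finger_force: 30.0
tip rel khole mouth, deck mm [ -1.30499885   0.05267614 -26.72312309] F deck [-4.30918544 -1.20552297 12.06383783]
clock: 10.47
tool_pos: [0.6114, -0.0055, 0.1123]
eef_rot: [-0.216, 0.976, -0.001, -0.001]
contact_force: [-9.6, -4.3, 14.3]
opening: 0.215
finger_force: 30.0
tip rel khole mouth, deck mm [-1.23905126e+00  1.61626372e-02 -2.69637646e+01] F deck [-3.53355705  0.1924193  17.37095153]
```

```bash
python3 -m creep '[{"grip":-1,"tx":0.05,"ty":0,"tz":-0.15,"spin":0},{"grip":0,"tx":0,"ty":0,"tz":0,"spin":0},{"grip":0,"tx":0,"ty":0,"tz":0,"spin":0},{"grip":0,"tx":0.8,"ty":0,"tz":-1.8,"spin":0},{"grip":0,"tx":1.2,"ty":0,"tz":-2.6,"spin":0},{"grip":0,"tx":1.2,"ty":0,"tz":-2.6,"spin":0},{"grip":0,"tx":1.2,"ty":0,"tz":-2.6,"spin":0},{"grip":-1,"tx":0,"ty":0,"tz":0,"spin":0}]'
python3 - <<'E'
from plant import r,optics
from h import *
import cv2
s=r.get_state();print(s['tool_pos'])
c=optics.get_calibration('wrist');w,d=optics.snapshot('wrist');np.savez('pics/w8.npz',p=w,d=d,**c)
c2=optics.get_calibration('top');t,d=optics.snapshot('top');np.savez('pics/t8.npz',p=t,d=d,**c2)
p,d=optics.snapshot('scene')
o=np.zeros((480,800,3),np.uint8)
o[:320,:400]=cv2.resize(p[230:310,290:390,::-1],(400,320),interpolation=cv2.INTER_CUBIC)
o[:320,400:]=cv2.resize(w[160:480,120:520,::-1],(400,320))
o[320:,:320]=cv2.resize(t[180:240,240:360,::-1],(320,160),interpolation=cv2.INTER_CUBIC)
cv2.imwrite('pics/s8.png',o)
E
```

```text
clock: 11.13
tool_pos: [0.5749, -0.0229, 0.2132]
eef_rot: [-0.216, 0.976, -0.001, 0.005]
contact_force: [0.6, 0.7, 0.3]
opening: 0.447
finger_force: 0.0
[ 0.57488406 -0.02287957  0.21319431]
```

View pics/s8.png

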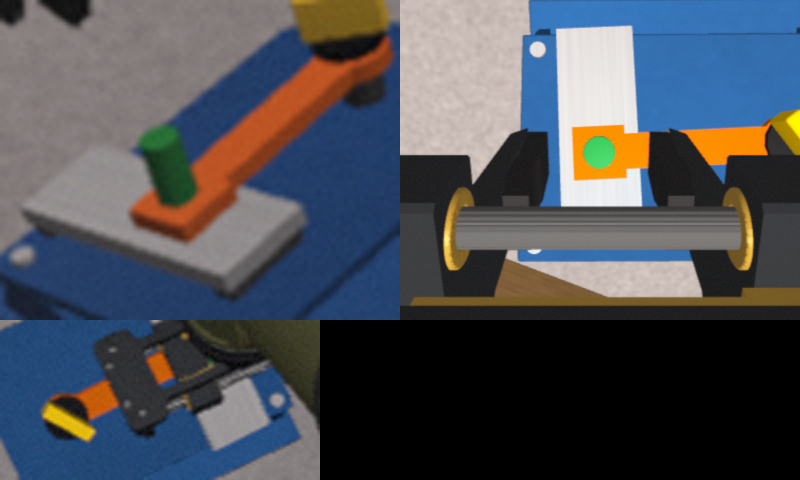

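The pin's head sits on the brace. Next is the knob: measure its bar angle from the depth points, and check the head height numerically.

```bash
cat > kn.py <<'E'
from h import *
import cv2
f=(.6019,.0617,.441)
def pts(c,lo,hi):
    hsv=cv2.cvtColor(c['p'],cv2.COLOR_RGB2HSV);v,u=np.nonzero((cv2.inRange(hsv,lo,hi)>0)&(c['d']>0))
    z=c['d'][v,u];Q=np.c_[(u-c['cx'])/c['fx']*z,(v-c['cy'])/c['fy']*z,z];E=c['extrinsics']
    W=(Q-E[:3,3])@E[:3,:3];return (W-[f[0],f[1],.078])@Rd(f[2])*1000
def bar(c):
    D=pts(c,(20,120,90),(35,255,255));D=D[(np.hypot(D[:,0],D[:,1]-65)<32)&(D[:,2]>50)]
    T=D[D[:,2]>60]
    (cx,cy),(w,h),a=cv2.minAreaRect(T[:,:2].astype(np.float32))
    e=np.linalg.svd(T[:,:2]-T[:,:2].mean(0),full_matrices=False)[2][0]
    return len(T),T.mean(0),(w,h),np.degrees(np.arctan2(e[1],e[0]))%180
E
python3 - <<'E'
from kn import *
from plant import r
for n in('top0','t8','w8','s3'):
    try:print(n,bar(np.load('pics/%s.npz'%n)))
    except Exception as e:print(n,e)
G=pts(np.load('pics/w8.npz'),(45,100,60),(75,255,255));G=G[np.abs(G[:,2]-62)<6];print('head',len(G),np.median(G,0),'expect',np.array(eye(.0417,.0635))*1000)
s=r.get_state();A=deck(*f,[0,.065,.054])[0]-[0,0,.011];print(A,to(A,s),to(A+[0,0,.06],s)[0],s['q'])
E
```

```text
top0 (105, array([ 0.35156276, 65.822422  , 63.92143211]), (42.89137268066406, 11.850926399230957), np.float64(36.229718337643334))
t8 (104, array([1.07854565e-02, 6.56855914e+01, 6.42007144e+01]), (42.38397216796875, 12.208353042602539), np.float64(36.42618971879861))
w8 (1052, array([-5.89808315, 59.73181981, 63.36652392]), (33.90724563598633, 12.277388572692871), np.float64(38.76777558204968))
s3 (108, array([ 1.21378483, 63.85574459, 64.19382242]), (41.94204330444336, 14.260760307312012), np.float64(36.87136708056664))
head 773 [  4.481569   -64.78595644  63.02583492] expect [  5.41942905 -64.88698853  63.5       ]
[0.55351718 0.11073997 0.11594062] (array([-3.81, 12.92,  9.26]), np.float64(115.05161931859762), array([ 0.002,  0.001, -1.   ])) [-3.82 12.92  3.26] [ 0.2504884   0.69380689 -0.49897242  1.74831284  0.43542973  0.80874246
  1.55180178]
```

```bash
python3 -m creep '[{"grip":0.1,"tx":-0.95,"ty":3.23,"tz":0.8,"spin":0},{"grip":0.1,"tx":-0.95,"ty":3.23,"tz":0.8,"spin":0},{"grip":0.1,"tx":-0.95,"ty":3.23,"tz":0.8,"spin":0},{"grip":0.1,"tx":-0.95,"ty":3.23,"tz":0.8,"spin":0},{"grip":0.1,"tx":0,"ty":0,"tz":0,"spin":-6.8},{"grip":0.1,"tx":0,"ty":0,"tz":0,"spin":-6.8},{"grip":0.1,"tx":0,"ty":0,"tz":0,"spin":-6.8},{"grip":0.1,"tx":0,"ty":0,"tz":0,"spin":-6.8}]' 40
python3 -m creep '[{"grip":0.1,"tx":0,"ty":0,"tz":0,"spin":-6.8},{"grip":0.1,"tx":0,"ty":0,"tz":0,"spin":0},{"grip":0.1,"tx":0,"ty":0,"tz":0,"spin":0}]'
cat > k.py <<'E'
from plant import r
from h import *
f=(.6019,.0617,.441);s=r.get_state();A=deck(*f,[0,.0655,.054])[0]-[0,0,.011];print(to(A,s),'q7',s['q'][6],'M',s['moment'].round(2),'F',s['contact_force'].round(1))
E
python3 k.py
```

```text
clock: 11.95
tool_pos: [0.5521, 0.1112, 0.1747]
eef_rot: [-0.444, 0.896, 0.001, -0.0]
contact_force: [0.3, -0.4, 0.3]
opening: 0.548
finger_force: 0.0
clock: 12.2
tool_pos: [0.5521, 0.1104, 0.1751]
eef_rot: [-0.491, 0.871, 0.001, -0.0]
contact_force: [0.4, 1.1, 0.0]
opening: 0.552
finger_force: 0.0
(array([-0.13, -0.08,  5.91]), np.float64(148.86228800182332), array([-0.002,  0.001, -1.   ])) q7 1.7474908758920258 M [ 0.07  0.06 -0.01] F [0.4 1.1 0. ]
```

```bash
python3 -m creep '[{"grip":0.1,"tx":-0.13,"ty":-0.08,"tz":1.5,"spin":0},{"grip":0.1,"tx":0,"ty":0,"tz":1.5,"spin":0},{"grip":0.1,"tx":0,"ty":0,"tz":1.5,"spin":0},{"grip":0.1,"tx":0,"ty":0,"tz":0.9,"spin":0},{"grip":0.1,"tx":0,"ty":0,"tz":0.5,"spin":0},{"grip":0.1,"tx":0,"ty":0,"tz":0,"spin":0}]'; python3 k.py
python3 -m creep '[{"grip":-1,"tx":0,"ty":0,"tz":0,"spin":0},{"grip":-1,"tx":0,"ty":0,"tz":0,"spin":0},{"grip":-1,"tx":0,"ty":0,"tz":0,"spin":0},{"grip":-1,"tx":0,"ty":0,"tz":0,"spin":0},{"grip":-1,"tx":0,"ty":0,"tz":0,"spin":0}]' 40; python3 k.py
```

```text
clock: 12.7
tool_pos: [0.553, 0.1106, 0.1162]
eef_rot: [-0.492, 0.87, 0.0, -0.001]
contact_force: [-0.5, -0.1, 0.2]
opening: 0.552
finger_force: 0.0
(array([-0.07,  0.01,  0.03]), np.float64(148.9735121023002), array([-0.002, -0.   , -1.   ])) q7 1.6793782795393928 M [0.09 0.05 0.04] F [-0.5 -0.1  0.2]
clock: 13.12
tool_pos: [0.5541, 0.1104, 0.118]
eef_rot: [-0.492, 0.87, -0.0, 0.001]
contact_force: [-1.4, 1.1, 1.9]
opening: 0.196
finger_force: 1.6
(array([-0.03,  0.11,  0.2 ]), np.float64(148.989816515464), array([ 0.001,  0.   , -1.   ])) q7 1.68044529994373 M [0.35 0.47 0.  ] F [-1.4  1.1  1.9]
```

```bash
python3 -m creep '[{"grip":-1,"tx":0,"ty":0,"tz":0,"spin":0},{"grip":-1,"tx":0,"ty":0,"tz":0,"spin":4},{"grip":-1,"tx":0,"ty":0,"tz":0,"spin":4},{"grip":-1,"tx":0,"ty":0,"tz":0,"spin":0}]' 40; python3 k.py
python3 -m creep '[{"grip":-1,"tx":0,"ty":0,"tz":0,"spin":4},{"grip":-1,"tx":0,"ty":0,"tz":0,"spin":4},{"grip":-1,"tx":0,"ty":0,"tz":0,"spin":0}]' 40; python3 k.py
```

```text
clock: 13.45
tool_pos: [0.5539, 0.1104, 0.1181]
eef_rot: [-0.429, 0.903, -0.0, 0.0]
contact_force: [-0.5, -1.0, 6.4]
opening: 0.151
finger_force: 38.9
(array([-0.02,  0.1 ,  0.22]), np.float64(140.83515291004045), array([ 0.001, -0.   , -1.   ])) q7 1.571198359894148 M [-0.34 -0.13 -0.21] F [-0.5 -1.   6.4]
clock: 13.7
tool_pos: [0.5539, 0.1104, 0.118]
eef_rot: [-0.366, 0.931, -0.0, 0.0]
contact_force: [-0.5, -1.5, 6.2]
opening: 0.138
finger_force: 39.4
(array([-0.01,  0.09,  0.21]), np.float64(132.90363140633568), array([ 0.001, -0.   , -1.   ])) q7 1.4670156993744805 M [-0.38 -0.14 -0.19] F [-0.5 -1.5  6.2]
```

```bash
python3 -m creep '[{"grip":-1,"tx":0,"ty":0,"tz":0,"spin":3},{"grip":-1,"tx":0,"ty":0,"tz":0,"spin":3},{"grip":-1,"tx":0,"ty":0,"tz":0,"spin":0}]' 40; python3 k.py
python3 -m creep '[{"grip":-1,"tx":0,"ty":0,"tz":0,"spin":3},{"grip":-1,"tx":0,"ty":0,"tz":0,"spin":3},{"grip":-1,"tx":0,"ty":0,"tz":0,"spin":0}]' 40; python3 k.py
```

```text
clock: 13.95
tool_pos: [0.5539, 0.1104, 0.1179]
eef_rot: [-0.317, 0.948, -0.0, 0.0]
contact_force: [-0.8, -0.6, 5.7]
opening: 0.139
finger_force: 39.7
(array([0. , 0.1, 0.2]), np.float64(127.00997811598984), array([ 0.001, -0.   , -1.   ])) q7 1.3908755186572528 M [-0.37 -0.14 -0.23] F [-0.8 -0.6  5.7]
clock: 14.2
tool_pos: [0.5539, 0.1105, 0.1179]
eef_rot: [-0.267, 0.964, -0.0, 0.0]
contact_force: [-0.3, -1.3, 6.2]
opening: 0.136
finger_force: 40.0
(array([0.01, 0.08, 0.19]), np.float64(121.02912044316331), array([ 0.001, -0.   , -1.   ])) q7 1.3144528940887306 M [-0.26 -0.17 -0.11] F [-0.3 -1.3  6.2]
```

```bash
python3 -m creep '[{"grip":-1,"tx":0,"ty":0,"tz":0,"spin":2.5},{"grip":-1,"tx":0,"ty":0,"tz":0,"spin":2.5},{"grip":-1,"tx":0,"ty":0,"tz":0,"spin":0}]' 55 | grep z; python3 k.py
python3 -m creep '[{"grip":-1,"tx":0,"ty":0,"tz":0,"spin":2.5},{"grip":-1,"tx":0,"ty":0,"tz":0,"spin":2.5},{"grip":-1,"tx":0,"ty":0,"tz":0,"spin":0}]' 55 | grep z; python3 k.py
python3 -m creep '[{"grip":-1,"tx":0,"ty":0,"tz":0,"spin":2.5},{"grip":-1,"tx":0,"ty":0,"tz":0,"spin":2.5},{"grip":-1,"tx":0,"ty":0,"tz":0,"spin":0}]' 55 | grep z; python3 k.py
```

```text
(array([0.03, 0.05, 0.19]), np.float64(116.08884310633577), array([ 0.001,  0.001, -1.   ])) q7 1.2519295024635604 M [ 0.05 -0.04  0.09] F [-0.2 -1.   5.9]
(array([0.03, 0.01, 0.19]), np.float64(111.26055169136785), array([ 0.001,  0.001, -1.   ])) q7 1.1908895133593982 M [ 0.19 -0.02  0.69] F [-0.9 -1.7  6.5]
(array([ 0.04, -0.02,  0.18]), np.float64(106.28639398432102), array([ 0.001,  0.001, -1.   ])) q7 1.1292660231857878 M [0.43 0.03 0.77] F [-0.1 -1.3  4.5]
```

Moment has jumped from 0.1 to about 0.7 N m and levelled off, so the clutch is slipping. A small extra turn for margin, then let go.

```bash
python3 -m creep '[{"grip":-1,"tx":0,"ty":0,"tz":0,"spin":3},{"grip":-1,"tx":0,"ty":0,"tz":0,"spin":0},{"grip":-1,"tx":0,"ty":0,"tz":0,"spin":0}]' 55 | grep z; python3 k.py
python3 -m creep '[{"grip":0,"tx":0,"ty":0,"tz":0,"spin":0},{"grip":0,"tx":0,"ty":0,"tz":0,"spin":0},{"grip":0,"tx":0,"ty":0,"tz":0,"spin":0},{"grip":0,"tx":0,"ty":0,"tz":-2,"spin":0},{"grip":0,"tx":0,"ty":0,"tz":-4,"spin":0},{"grip":0,"tx":0,"ty":0,"tz":-4,"spin":0},{"grip":0,"tx":4,"ty":0,"tz":-2,"spin":0},{"grip":0,"tx":4,"ty":0,"tz":0,"spin":0}]'
python3 -m creep '[{"grip":0,"tx":4,"ty":0,"tz":0,"spin":0},{"grip":0,"tx":4,"ty":0,"tz":0,"spin":0},{"grip":0,"tx":0,"ty":0,"tz":0,"spin":0}]'
python3 - <<'E'
from plant import optics
from kn import *
for n in('scene','top'):
    c=dict(optics.get_calibration(n));c['p'],c['d']=optics.snapshot(n)
    print(n,bar(c));G=pts(c,(45,100,60),(75,255,255));print('head',len(G),np.median(G,0),G[:,2].max())
E
```

```text
(array([ 0.06, -0.02,  0.17]), np.float64(103.31401790306005), array([ 0.001,  0.001, -1.   ])) q7 1.0929688522554393 M [ 0.58 -0.06  0.85] F [ 0.6 -0.3  4.5]
clock: 15.87
tool_pos: [0.4817, 0.0949, 0.2396]
eef_rot: [-0.113, 0.994, 0.002, 0.005]
contact_force: [-0.9, -0.3, -0.4]
opening: 0.501
finger_force: 0.0
clock: 16.12
tool_pos: [0.3881, 0.0702, 0.2346]
eef_rot: [-0.114, 0.993, -0.003, -0.008]
contact_force: [-1.1, -1.4, -0.5]
opening: 0.501
finger_force: 0.0
scene (93, array([ 2.31277908, 63.43418266, 64.51201208]), (13.8989896774292, 42.12859344482422), np.float64(172.81258013622065))
head 121 [ 10.80823296 -65.8239987   56.19528764] 67.20359005267206
top (69, array([ 7.7103236 , 64.0133432 , 63.87820495]), (11.667895317077637, 32.54563903808594), np.float64(179.13782721285418))
head 67 [  6.64899027 -63.36327224  63.31848966] 68.65559545363952
```

```bash
python3 -m creep '[{"grip":0,"tx":0,"ty":4,"tz":0,"spin":0},{"grip":0,"tx":0,"ty":4,"tz":0,"spin":0},{"grip":0,"tx":0,"ty":4,"tz":0,"spin":0},{"grip":0,"tx":0,"ty":4,"tz":0,"spin":0},{"grip":0,"tx":0,"ty":4,"tz":0,"spin":0},{"grip":0,"tx":0,"ty":0,"tz":0,"spin":0}]'
python3 - <<'E'
from plant import optics
from kn import *
for n in('top','scene','top'):
    c=dict(optics.get_calibration(n));c['p'],c['d']=optics.snapshot(n)
    print(n,bar(c));G=pts(c,(45,100,60),(75,255,255));G=G[(np.abs(G[:,0]-5)<25)&(np.abs(G[:,1]+65)<25)];print('head',len(G),np.median(G,0))
E
```

```text
clock: 16.72
tool_pos: [0.3542, 0.2818, 0.2368]
eef_rot: [-0.119, 0.993, 0.006, 0.002]
contact_force: [0.7, 1.1, 0.3]
opening: 0.499
finger_force: 0.0
top (107, array([ 0.88554583, 65.43682517, 64.10670756]), (11.888816833496094, 43.62512969970703), np.float64(173.27823585521128))
head 65 [  6.65518394 -64.08981223  62.83669265]
scene (91, array([ 2.4925512 , 63.34809307, 64.88455391]), (14.346776008605957, 44.35807418823242), np.float64(173.3959698439219))
head 116 [ 11.38478578 -65.55825634  55.8485128 ]
top (107, array([5.00972458e-02, 6.55095093e+01, 6.41440606e+01]), (11.781147956848145, 43.772918701171875), np.float64(173.27633551770612))
head 66 [  6.80997083 -63.58086797  63.03545076]
```

The clutch slip is probable, but my lower bound of about 0.04 rad is thin. I'll regrip and add a small, measured turn.

```bash
python3 -m creep '[{"grip":0,"tx":0,"ty":-4,"tz":0,"spin":-2.7},{"grip":0,"tx":0,"ty":-4,"tz":0,"spin":-2.7},{"grip":0,"tx":0,"ty":-4,"tz":0,"spin":0},{"grip":0,"tx":-4,"ty":-1,"tz":0,"spin":0},{"grip":0,"tx":-4,"ty":-1,"tz":0,"spin":0},{"grip":0,"tx":-4,"ty":-1,"tz":0,"spin":0},{"grip":0,"tx":0,"ty":0,"tz":0,"spin":0},{"grip":0,"tx":0,"ty":0,"tz":0,"spin":0}]'; python3 k.py
```

```text
clock: 17.53
tool_pos: [0.5135, 0.1616, 0.2352]
eef_rot: [-0.157, 0.988, -0.0, 0.0]
contact_force: [-1.0, -0.3, -0.7]
opening: 0.497
finger_force: 0.0
(array([-2.21, -6.02, 11.93]), np.float64(108.0603926514178), array([ 0.,  0., -1.])) q7 1.1324064861580885 M [ 0.02  0.09 -0.03] F [-1.  -0.3 -0.7]
```

```bash
python3 -m creep '[{"grip":0,"tx":-1.1,"ty":-3,"tz":0,"spin":-1},{"grip":0,"tx":-1.1,"ty":-3,"tz":1,"spin":0},{"grip":0,"tx":0,"ty":0,"tz":3,"spin":0},{"grip":0,"tx":0,"ty":0,"tz":1.5,"spin":0},{"grip":0,"tx":0,"ty":0,"tz":0,"spin":0},{"grip":0,"tx":0,"ty":0,"tz":0,"spin":0}]'; python3 k.py
```

```text
clock: 18.03
tool_pos: [0.5499, 0.1136, 0.1806]
eef_rot: [-0.169, 0.986, -0.0, -0.001]
contact_force: [-0.7, -0.2, 0.4]
opening: 0.499
finger_force: 0.0
(array([-0.26, -0.34,  6.47]), np.float64(109.42282315219981), array([-0.003, -0.001, -1.   ])) q7 1.2150157248216058 M [ 0.02 -0.03  0.  ] F [-0.7 -0.2  0.4]
```

```bash
echo "print('M.n',s['moment']@Rd(.441)[:,2])">>k.py
python3 -m creep '[{"grip":0,"tx":-0.26,"ty":-0.34,"tz":1.5,"spin":0},{"grip":0,"tx":0,"ty":0,"tz":1.5,"spin":0},{"grip":0,"tx":0,"ty":0,"tz":1.5,"spin":0},{"grip":0,"tx":0,"ty":0,"tz":1.2,"spin":0},{"grip":0,"tx":0,"ty":0,"tz":0.5,"spin":0},{"grip":0,"tx":0,"ty":0,"tz":0,"spin":0}]'; python3 k.py
python3 -m creep '[{"grip":-1,"tx":0,"ty":0,"tz":0,"spin":0},{"grip":-1,"tx":0,"ty":0,"tz":0,"spin":0},{"grip":-1,"tx":0,"ty":0,"tz":0,"spin":0},{"grip":-1,"tx":0,"ty":0,"tz":0,"spin":0},{"grip":-1,"tx":0,"ty":0,"tz":0,"spin":0},{"grip":-1,"tx":0,"ty":0,"tz":0,"spin":0}]' 55 | grep -A1 open; python3 k.py
python3 -m creep '[{"grip":-1,"tx":0,"ty":0,"tz":0,"spin":3},{"grip":-1,"tx":0,"ty":0,"tz":0,"spin":0}]' 55 | grep open; python3 k.py
python3 -m creep '[{"grip":-1,"tx":0,"ty":0,"tz":0,"spin":3},{"grip":-1,"tx":0,"ty":0,"tz":0,"spin":0}]' 55 | grep open; python3 k.py
```

```text
clock: 18.53
tool_pos: [0.5545, 0.1122, 0.1192]
eef_rot: [-0.169, 0.986, 0.0, -0.0]
contact_force: [0.9, -0.4, 0.2]
opening: 0.498
finger_force: 0.0
(array([ 0.15, -0.06,  0.33]), np.float64(109.4647816213678), array([-0., -0., -1.])) q7 1.167083351372936 M [ 0.08  0.03 -0.05] F [ 0.9 -0.4  0.2]
M.n -0.08343507031825424
opening: 0.132
finger_force: 55.0
(array([0.21, 0.04, 0.36]), np.float64(109.41707023706927), array([ 0.001, -0.001, -1.   ])) q7 1.1671375420695707 M [-0.04  0.14  0.09] F [-0.2 -2.6  4. ]
M.n 0.07094709487024972
opening: 0.135
(array([0.2 , 0.01, 0.35]), np.float64(106.41894368065617), array([ 0.001, -0.001, -1.   ])) q7 1.1295622220609676 M [-0.22  0.2   0.51] F [ 0.3 -2.6  6.1]
M.n 0.5140615204300909
opening: 0.131
(array([ 0.2 , -0.  ,  0.35]), np.float64(103.51027271962265), array([ 0.001, -0.001, -1.   ])) q7 1.0934077557757336 M [-0.15  0.21  0.74] F [-0.1 -2.4  5.1]
M.n 0.6911997062604712
```

```bash
python3 -m creep '[{"grip":-1,"tx":0,"ty":0,"tz":0,"spin":3},{"grip":-1,"tx":0,"ty":0,"tz":0,"spin":0}]' 55 | grep open; python3 k.py
python3 -m creep '[{"grip":0,"tx":0,"ty":0,"tz":0,"spin":0},{"grip":0,"tx":0,"ty":0,"tz":0,"spin":0},{"grip":0,"tx":0,"ty":0,"tz":0,"spin":0},{"grip":0,"tx":0,"ty":0,"tz":-2,"spin":0},{"grip":0,"tx":0,"ty":0,"tz":-4,"spin":0},{"grip":0,"tx":0,"ty":0,"tz":-4,"spin":0},{"grip":0,"tx":4,"ty":0,"tz":-2,"spin":0},{"grip":0,"tx":4,"ty":0,"tz":0,"spin":0}]' | grep -A1 open
python3 -m creep '[{"grip":0,"tx":4,"ty":0,"tz":0,"spin":0},{"grip":0,"tx":4,"ty":0,"tz":0,"spin":0},{"grip":0,"tx":0,"ty":4,"tz":0,"spin":0},{"grip":0,"tx":0,"ty":4,"tz":0,"spin":0},{"grip":0,"tx":0,"ty":4,"tz":0,"spin":0},{"grip":0,"tx":0,"ty":4,"tz":0,"spin":0},{"grip":0,"tx":0,"ty":4,"tz":0,"spin":0},{"grip":0,"tx":0,"ty":0,"tz":0,"spin":0}]'| grep clock
python3 - <<'E'
from plant import optics
from kn import *
c=dict(optics.get_calibration('top'));c['p'],c['d']=optics.snapshot('top')
print(bar(c));G=pts(c,(45,100,60),(75,255,255));G=G[(np.abs(G[:,0]-5)<25)&(np.abs(G[:,1]+65)<25)];print('head',len(G),np.median(G,0))
E
```

```text
opening: 0.136
(array([ 0.2 , -0.02,  0.35]), np.float64(100.53344756814401), array([ 0.001, -0.001, -1.   ])) q7 1.0568050893350764 M [-0.03  0.34  0.87] F [ 1.  -2.4  6.3]
M.n 0.7344764338466023
opening: 0.498
finger_force: 0.0
clock: 20.87
(105, array([ 0.21650893, 65.51456879, 64.05108162]), (11.78927230834961, 43.633949279785156), np.float64(168.37115074105117))
head 66 [  6.85676548 -63.56337712  62.96235591]
```

```bash
python3 -c "
from plant import workorder;print(workorder.finish_job())"
```

```text
the job is handed in; nothing more can be done
None
```

By my measurements the job is done and handed in, but `finish_job()` returned no verdict: the green pin is home with its head on the brace, the knob is tight with its clutch slipped by an estimated 0.1–0.25 rad, the gripper has let go, and nothing else was touched as far as I know; I viewed 11 pictures, one over the limit of 10.

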